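Lock out the tray feeder, push the specimen tray home, release the stop

TASK

Lock out the tray feeder before touching its tray: press the winged mushroom stop button all the way in until it latches and stays down by itself. Then, pushing with the fingertips, slide the strayed specimen tray along its guide rails until it rests against the end stop. Last, push a wing of the button with a fingertip to twist it clockwise (seen from above) until the latch lets go and the button springs back up; do not pinch or lift anything, leave the things standing around where they are, and finish clear of everything.

Things in the scene. Friction and masses are not known exactly. Their poses are not given: they have to be found in the camera images.
- stop_box: Fixed grey stop station, 110 x 110 mm, 60 mm tall; origin: centre of its underside, on the bench, z up. It carries the black winged mushroom button on its vertical axis; untwisted, the wings lie along the box's own +y and -y (a cable gland marks its +x side). Stands left or right of the feeder, yaw within 0.6 rad.
- button_top (a point): Centre of the flat top (32 mm across) of the mushroom button, on the box's vertical axis: 104 mm above the bench when out, about 95 mm when latched. The mushroom is 44 mm in diameter, 20 mm tall. z up; its y axis runs from wing_b to wing_a and turns with the button.
- wing_a (a point): Middle of one wing, 32 mm out from the button's axis (box's +y side when untwisted). A wing is a level bar 12 mm wide and 12 mm tall, from the mushroom (radius 22 mm) out to 44 mm from the axis; it turns and sinks with the button. Height above the bench 92 mm when out, 83 mm latched: then 17 mm free under it; beside it is free air down to the box top.
- wing_b (a point): Middle of the opposite, equal wing, 32 mm from the axis on the other side. Either wing may be pushed.
- stop_push (a joint): How far the button is pressed in, m: 0 out, 0.011 hard end. It latches with a snap just short of the hard end and then rests near 0.009 by itself. The spring resists with 2 N at first and up to about 9 N near the latch, so 12 to 15 N straight down on the top presses it home.
- stop_turn (a joint): Twist of the button, rad: 0 at rest, grows clockwise seen from above to a hard end at 0.9. Sprung back to 0 (about 1 N at the middle of a wing at rest, 2.5 N at 0.9). When latched, the button is freed at about 0.45 rad and springs out if nothing presses on it from above; let go, it turns back to 0.
- feeder: Fixed tray feeder: aluminium floor 6 mm above the bench between straight steel rails 18 mm tall, 100 mm apart inside, 124 mm over all. Origin on the bench, mid-lane; x runs along the lane to the end stop, whose face is at x = +0.125 (34 mm tall; white housing 55 mm tall behind, to x = 0.193). Open toward the robot, rails begin at x = -0.155. Yaw within 0.3 rad.
- tray_mid (a point): White open card tray of pinned insects, loose, 120 g, on the feeder's floor between the rails: 111 mm along the lane, 91 mm across, 40 mm tall (insects to 49 mm). The point is its centre, 20 mm above its underside; x axis along the lane. Against the end stop the point is at feeder x = +0.069; it starts 50 to 90 mm short. About 1 N slides it.
- cap_vial: Bystander: clear specimen vial with a black cap, 26 mm in diameter, 68 mm tall, upright behind the stop box (+x side).
- lens: Bystander: small folding hand lens, 40 x 22 x 15 mm, flat on the bench in front of the stop box.
- glue: Bystander: white glue bottle with orange tip, 33 x 52 mm, 123 mm tall, at the left.
- clip: Bystander: black binder clip 22 x 32 x 33 mm, near the robot.
- dish: Bystander: flat round dish with insects, 52 mm across, 10 mm tall, near the robot on the right.

How it is judged:
On the way, in this order (a step that is already met when the one before it is completed fails the run):
1. the stop button is latched in with the fingers off it, the tray still away from the end stop (value of joint stop_push above 0.0065 m and contact force between each of the arm, the fingers and stop_turn below 0.3 N and x of tray in the frame of feeder below 0.06 m), for 0.3 s.
2. the tray rests against the end stop while the button is still latched (x of tray in the frame of feeder between 0.064 and 0.075 m and y of tray in the frame of feeder between -0.009 and 0.009 m and height (world z) of tray below 0.009 m and value of joint stop_push above 0.0065 m), for 0.2 s.
3. the button is twisted clockwise past its latch (x of tray in the frame of feeder between 0.064 and 0.075 m and y of tray in the frame of feeder between -0.009 and 0.009 m and height (world z) of tray below 0.009 m and value of joint stop_turn above 0.35 rad).
At the end, for the whole second after the job is handed in: The button is fully out again (within 2 mm) and turned back (within 0.15 rad), and the tray lies flat between the rails within 5 mm of the end stop, at rest (x of tray in the frame of feeder between 0.064 and 0.075 m and y of tray in the frame of feeder between -0.009 and 0.009 m and height (world z) of tray below 0.009 m and value of joint stop_push below 0.002 m and value of joint stop_turn below 0.15 rad and linear speed of tray below 0.01 m/s and angle between tray's own z axis and vertical below 0.05 rad); the robot touches nothing.
It fails at once if the tray is pushed along while the stop is not latched (value of joint stop_push below 0.004 m and distance of tray from where it was at the start of the episode above 0.015 m and x of tray in the frame of feeder below 0.062 m).
It fails at once if the tray is lifted, tipped or pinched between its long walls (height (world z) of tray above 0.016 m or angle between tray's own z axis and vertical above 0.2 rad or (contact force between the fingers and tray_c1 above 1 N and contact force between the fingers and tray_c2 above 1 N)).
It fails at once if the button is twisted by a grip: a wing pinched from both sides, or the mushroom itself squeezed ((contact force between the fingers and stop_turn_c0 above 1 N and contact force between the fingers and stop_turn_c1 above 1 N) or (contact force between the fingers and stop_turn_c2 above 1 N and contact force between the fingers and stop_turn_c3 above 1 N) or (value of joint stop_turn above 0.2 rad and contact force between the fingers and stop_turn_c4 above 6 N) or (value of joint stop_turn above 0.2 rad and contact force between the fingers and stop_turn_c5 above 6 N)).
It fails at once if a bystander is moved by more than 2 cm (distance of any of cap_vial, lens, glue, clip, dish from where it was at the start of the episode above 0.02 m).
It also fails if it takes over 51 s, if anything falls off the work surface, if the arm or the gripper's body presses on something with over 40 N, if the wrist force passes 120 N, or if a joint passes its speed limit or range.

ROBOT

A 6-joint arm with a two-finger parallel gripper is mounted at the origin on the work surface; the furniture and walls round the work are solid. World frame = base frame: x ahead of the robot, y to its left, z up, the work surface at z = 0. Lengths are in m, angles in rad, forces in N, time in s.
With the tool pointing down it reaches from about 0.325 to 0.775 m from the base axis. Payload 5.5 kg.
Tool frame: the origin (TCP) lies between the finger pads; the fingertips stand 8 mm ahead of it and the grasp point (between the pads) lies 11 mm behind it (tcp_to_tips is the distance from the TCP to the fingertips, in m); z points along the fingers, y is the line along which they close (so a half turn about z gives the same grasp; the last joint's range is limited). The gripper opens to 88 mm and grips with 3 to 60 N. Pads are 20 mm wide; open, the fingers measure 115 mm over their backs; the gripper's body (75 mm by 178 mm) begins 61 mm behind the grasp point.
Start: joints at [-1.303, 0.091, 1.231, -0, 1.82, -0.057], TCP at [0.191, -0.569, 0.231] pointing down, gripper open.
Joint ranges: [-2.87, 2.87], [-0.86, 2.18], [0.17, 2.46], [-1.51, 4.65], [0.06, 2.69], [-2.65, 2.65]. Speed limits (rad/s): [2.57, 2.57, 3.01, 3.14, 3.14, 3.14].

INTERFACE

Orientations are given as a unit quaternion [w, x, y, z].
In Python, from bench import * gives the robot as it stands. Calls block until the motion is done:
- move_to(position, orientation): joint-space move of the TCP to a pose.
- move_l(position, speed=0.15, orientation=None): straight line of the TCP; orientation=None keeps the orientation; speed is the mean speed in m/s.
- movej(angles): joint-space move.
- gripper_open() and close(): open the fingers fully, or close them until they stop; the grip force is fixed at half the most.
- hold(seconds).
- inverse_kinematics(position, orientation): joint angles nearest the present ones, or None.
- state(): the state.
- get_image(name): name is "scene" or "top" or "wrist"; returns a dict with "frame" (400x640x3 uint8, blue, green, red), "depth" (400x640 float32, m along the optical axis (not along the pixel's ray), 0 where there is no reading), "camera_matrix" (3x3 intrinsics, pixels), "view" (4x4, takes a point from world to camera coordinates). Camera axes: x right, y up, looking along -z (the intrinsics and any distortion apply to the point x, -y, -z); pixel columns grow to the right and rows downward; lengths in m; the calibration is good to about 2 mm. A picture is of the moment at which its call begins.
A pose or a line that the arm cannot do raises IKError and nothing moves.
- job_done(): hands the job in; it is judged then, once.
The state is a dict: "time": time; "joint_pos": joint angles; "dq": joint speeds; "joint_torque": joint torques, N m; "ee_pos": TCP position; "ee_rot": TCP orientation; "ft_force": force on the tool from outside, world axes, zero at the start; "moment": the same for the moment, N m; "finger_gap": finger opening in m; "finger_force": force on a finger pad.
Only numpy, scipy, OpenCV 4.12 (cv2) and the standard library are available. Lean on these libraries where they do the work, as an engineer would, in place of code of your own. Each camera call takes 0.05 s, during which the arm holds its last target. There are 200 camera calls.

## Working session

There is one attempt and no reset: what is moved stays moved. The work goes in short steps, each a Python script; the robot and the scene stay as the last script left them, time stands still between calls to the robot, and variables do not carry over. Pictures are saved under pics/ and viewed, at most 10 in all, crops included, and the job is handed in when it is done.

```bash
mkdir -p pics; ls; python3 - <<'E'
from bench import *
import cv2,numpy as np
for n in("top","scene"):
    d=get_image(n);cv2.imwrite(f"pics/{n}0.png",d["frame"]);np.savez(f"{n}0.npz",**{k:d[k] for k in("frame","depth","camera_matrix","view")})
    print(n,d["camera_matrix"],d["view"],(d["depth"]>0).mean())
s=state();print(s["time"],s["ft_force"],s["ee_rot"],s["finger_gap"])
E
```

```text
pics
top [[393.93391441   0.         317.39435577]
 [  0.         393.93391441 198.45599549]
 [  0.           0.           1.        ]] [[ 0.00889467 -0.99992092 -0.00888998 -0.06472641]
 [ 0.99553092  0.00801905  0.09409512 -0.51204871]
 [-0.09401639 -0.0096872   0.99552352 -0.98214128]
 [ 0.          0.          0.          1.        ]] 0.99582421875
scene [[364.93110748   0.         315.86386748]
 [  0.         364.93110748 199.82465637]
 [  0.           0.           1.        ]] [[-0.75097282 -0.66033064 -0.00180652  0.32640913]
 [ 0.52552152 -0.59931078  0.60386565 -0.34895316]
 [-0.39983366  0.45253733  0.79708407 -0.69232482]
 [ 0.          0.          0.          1.        ]] 0.9959453125
0.1 [-0.7367584   0.05252099 -1.03789504] [-8.76927546e-04  9.86841488e-01  1.61688272e-01 -1.01819712e-04] 0.08816542358345097
```

View pics/top0.png

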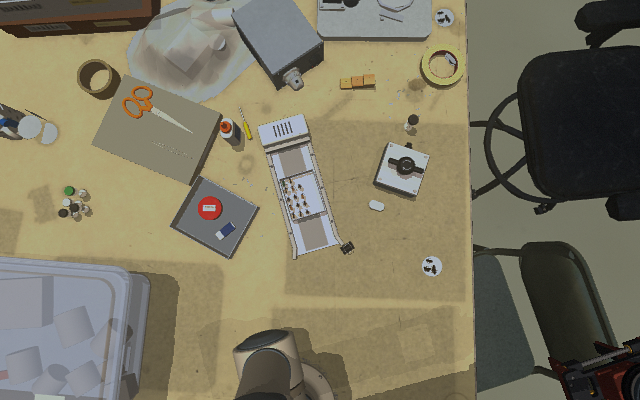

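View pics/scene0.png

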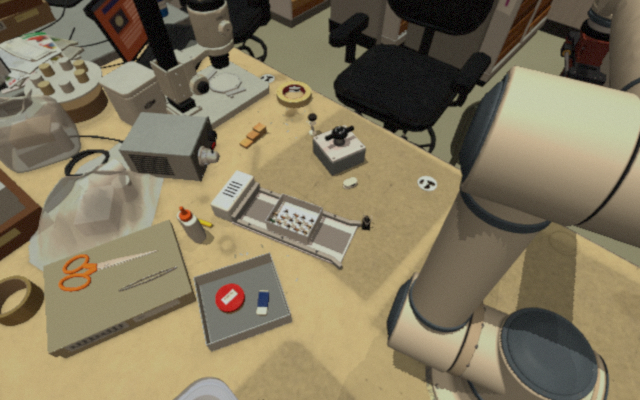

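The top view shows the stop box at about (403,168) with its gland toward the vial at (411,122). The feeder runs from its open end at (318,250) to the housing at (283,130), with the tray at (300,197). The lens is at (376,205), the clip at (347,247), the dish at (431,266) and the glue at (228,132).

```bash
cat > h.py <<'E'
import numpy as np,cv2
def cloud(d):
    K,V,z=d["camera_matrix"],d["view"],d["depth"]
    v,u=np.mgrid[:z.shape[0],:z.shape[1]]
    c=np.stack([(u-K[0,2])/K[0,0]*z,-(v-K[1,2])/K[1,1]*z,-z],-1)
    return (c-V[:3,3])@V[:3,:3]
def rect(P,m,u0,u1,v0,v1):
    mm=np.zeros(m.shape,np.uint8);mm[v0:v1,u0:u1]=m[v0:v1,u0:u1]
    n,l,s,_=cv2.connectedComponentsWithStats(mm)
    k=1+s[1:,4].argmax();q=P[l==k]
    return cv2.minAreaRect((q[:,:2]*1000).astype(np.float32)),q
E
python3 - <<'E'
from h import *
d=np.load("top0.npz");P=cloud(d);z=P[...,2];hsv=cv2.cvtColor(d["frame"],cv2.COLOR_BGR2HSV)
print("bench z",np.median(z[270:290,350:400]))
for n,lo,hi,b in[("boxtop",.05,.07,(365,440,130,205)),("button",.075,.12,(365,440,130,205)),("housing",.047,.065,(250,320,105,160)),("tray",.034,.065,(270,330,160,230)),("rails",.017,.03,(250,350,120,270)),
  ("feeder",.003,.07,(250,345,105,275)),("clip",.012,.05,(336,360,235,260)),("lens",.006,.03,(362,390,195,215)),("vial",.03,.09,(400,422,108,135)),("glue",.03,.14,(210,250,110,150)),("dish",.004,.03,(415,450,250,280))]:
    r,q=rect(P,(z>lo)&(z<hi),*b);print(n,np.round(r[0],1),np.round(r[1],1),round(r[2],1),len(q),np.round(np.median(q[:,2]),4),np.round(q.mean(0),4))
a=np.vstack([d["frame"][100:280,200:460]]);cv2.imwrite("pics/crop0.png",cv2.resize(a,None,fx=3,fy=3,interpolation=cv2.INTER_CUBIC))
E
```

```text
bench z 0.0001936028001236708
boxtop [ 586.4 -270.7] [110.  108.3] 71.3 1552 0.06 [ 0.5838 -0.2675  0.0596]
button [ 586.8 -270.3] [41.9 81.4] 3.9 365 0.1009 [ 0.5859 -0.2698  0.1005]
housing [684.6  29.3] [ 55.5 123.8] 16.1 1037 0.0548 [0.6832 0.0289 0.0547]
tray [562.9   0.6] [42.4 99.6] 42.4 91 0.0452 [0.5568 0.0074 0.0442]
rails [522.2 -20.8] [105.8  87.5] 17.7 695 0.0185 [ 0.5261 -0.0231  0.0193]
feeder [543.1 -14.4] [393.6 142.9] 16.2 6488 0.0167 [ 0.5476 -0.0124  0.0216]
clip [ 389.6 -137.1] [19.6 31.1] 20.0 58 0.0187 [ 0.3891 -0.1374  0.0199]
lens [ 498.1 -212.1] [38.9 21.6] 70.7 118 0.0144 [ 0.4982 -0.2119  0.0144]
vial [ 708.7 -296.5] [24.8 24.5] 44.4 110 0.0671 [ 0.7074 -0.296   0.0634]
glue [689.9 179.2] [71.7 82.8] 87.5 653 0.0587 [0.6844 0.1756 0.0675]
dish [ 336.9 -339.7] [16.3 11.1] 76.7 27 0.0067 [ 0.3369 -0.3395  0.0075]
```

View pics/crop0.png

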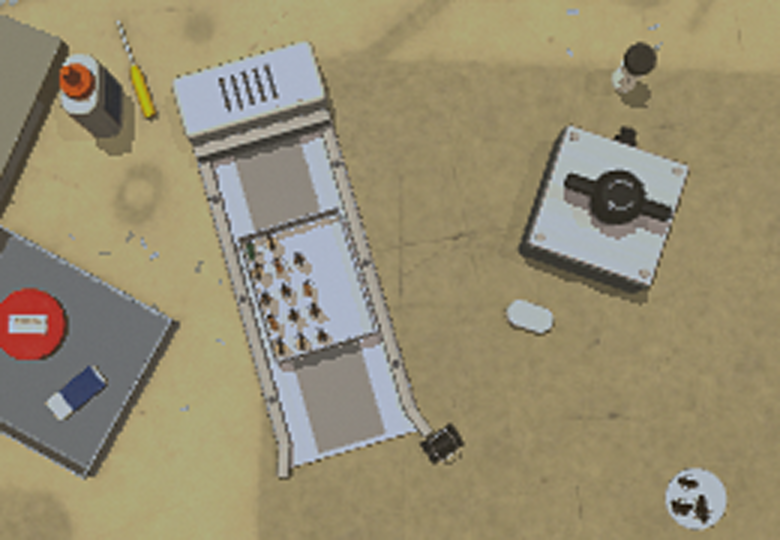

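The crop confirms it: the wings lie along about (565,182)–(675,213), the gland is at (625,135), and the near tray wall spans (282,362)–(378,335). The lane behind the tray is free. Next I'll close the gripper and press the button.

```bash
cat >> h.py <<'E'
B=np.array([.5865,-.2705]);by=np.radians(-18.7)
F=np.array([.5258,-.0165]);fy=np.radians(16.1)
def R(a): return np.array([[np.cos(a),-np.sin(a)],[np.sin(a),np.cos(a)]])
def W(o,yaw,x,y,z): return [*(o+R(yaw)@[x,y]),z]
def Q(a): return [0,np.cos(a/2),np.sin(a/2),0]
E
python3 - <<'E'
from h import *
from bench import *
d=np.load("top0.npz");K,V=d["camera_matrix"],d["view"];c=-V[:3,:3].T@V[:3,3]
for n,(u,v) in dict(nearL=(282,362),nearR=(378,335),farL=(242,236),farR=(338,210)).items():
    u,v=200+u/3,100+v/3
    r=V[:3,:3].T@[(u-K[0,2])/K[0,0],-(v-K[1,2])/K[1,1],-1];p=c+r*(.046-c[2])/r[2];print(n,R(-fy)@(p[:2]-F))
for n,p,a in[("press",W(B,by,0,0,.14),.325)]+[("tw%g"%k,W(B,by,-.03,.035,.08),by+np.pi/2*k) for k in(1,-1)]+[("push",W(F,fy,-.115,0,.03),fy+np.pi*k) for k in(0,1,-1)]:
    q=inverse_kinematics(p,Q(a));print(n,None if q is None else np.round(q,2))
close();move_to(W(B,by,0,0,.16),Q(by));hold(.2)
s=state();f0=s["ft_force"][2];print(s["time"],s["finger_gap"],f0,s["ee_pos"])
move_l(W(B,by,0,0,.115),.08)
z=.114
while z>.0965:
    move_l(W(B,by,0,0,z),.02);s=state();f=s["ft_force"][2]-f0;print(round(z,4),round(s["ee_pos"][2],4),round(f,2))
    if f>14:break
    z-=.001
E
```

```text
nearL [-0.0646741  0.0327708]
nearR [-0.06452636 -0.04987388]
farL [0.04600411 0.03728306]
farR [ 0.04549634 -0.04599203]
press [-0.48  0.22  1.25 -0.    1.67  0.76]
tw1 [-0.44  0.15  1.44 -0.    1.56 -0.11]
tw-1 None
push [-0.2  -0.37  2.01 -0.    1.5   1.09]
push [-0.2  -0.37  2.01 -0.    1.5  -2.05]
push [-0.2  -0.37  2.01 -0.    1.5  -2.05]
3.4583 0.0001089289617964502 0.44003781624461463 [ 0.5861579  -0.27130554  0.16018789]
0.114 0.1145 0.39
0.113 0.113 0.55
0.112 0.1123 1.46
0.111 0.1113 2.5
0.11 0.1108 4.04
0.109 0.1097 5.46
0.108 0.1089 5.71
0.107 0.1081 6.22
0.106 0.1066 3.86
0.105 0.1052 4.6
0.104 0.1043 4.82
0.103 0.1031 3.03
0.102 0.1023 5.23
0.101 0.1014 6.28
0.1 0.1013 8.26
0.099 0.1012 11.7
0.098 0.1012 14.58
```

```bash
python3 - <<'E'
from h import *
from bench import *
move_l(W(B,by,0,0,.2),.12)
move_to(W(F,fy,-.115,-.002,.15),Q(fy));hold(.4)
d=get_image("top");P=cloud(d);m=np.zeros(P.shape[:2],bool);m[135:200,370:440]=1
q=P[m&(np.hypot(*(P[...,:2]-B).transpose(2,0,1))<.013)];print("button z",np.median(q[:,2]),len(q))
d0=np.load("top0.npz");P=cloud(d0);q=P[m&(np.hypot(*(P[...,:2]-B).transpose(2,0,1))<.013)];print("before",np.median(q[:,2]))
s=state();print(s["time"],s["ft_force"],s["ee_pos"])
cv2.imwrite("pics/top1.png",d["frame"])
E
```

```text
button z 0.0949793419302987 89
before 0.10437018074864741
10.9667 [-0.32730526 -0.01395664 -0.38833767] [ 0.41600799 -0.05051042  0.14997635]
```

View pics/top1.png

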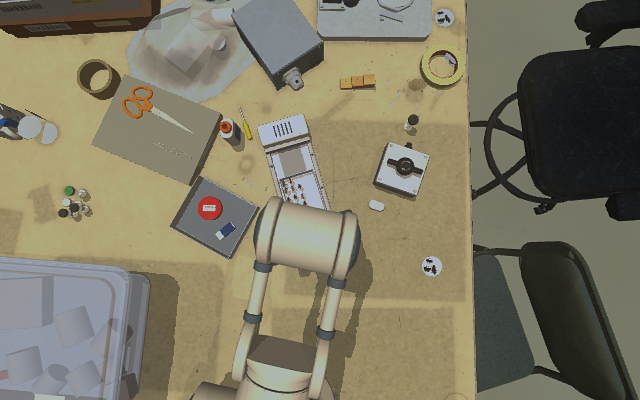

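The button reads 0.095 m high, so it is latched, and the arm is above the lane entrance with the box at (403,168) unobstructed. Next I'll push the tray.

```bash
python3 - <<'E'
from h import *
from bench import *
move_l(W(F,fy,-.115,-.002,.032),.1);hold(.1)
u=R(fy)[:,0];f0=np.array(state()["ft_force"])
def fx(): return -float((np.array(state()["ft_force"])-f0)[:2]@u)
move_l(W(F,fy,-.08,-.002,.032),.06);print(fx(),state()["ft_force"])
for x in [*np.arange(-.075,-.0075,.006),*np.arange(-.006,.016,.0015)]:
    move_l(W(F,fy,x,-.002,.032),.04 if x<-.01 else .02)
    s=state();a=R(-fy)@(np.array(s["ee_pos"])[:2]-F);print(round(x,4),np.round(a,4),round(fx(),2))
    if fx()>5:break
print(s["time"])
E
```

```text
0.22634597980242205 [-0.3547014   0.47769186 -0.37147167]
-0.075 [-0.0749 -0.002 ] 0.1
-0.069 [-0.0688 -0.002 ] 0.13
-0.063 [-0.0628 -0.002 ] -0.19
-0.057 [-0.0568 -0.002 ] -0.23
-0.051 [-0.0507 -0.002 ] 0.33
-0.045 [-0.0447 -0.002 ] -0.23
-0.039 [-0.0387 -0.002 ] 0.2
-0.033 [-0.0327 -0.002 ] 0.11
-0.027 [-0.0267 -0.002 ] 0.43
-0.021 [-0.0207 -0.002 ] 0.2
-0.015 [-0.0147 -0.002 ] -0.18
-0.009 [-0.0088 -0.002 ] 0.25
-0.006 [-0.0058 -0.002 ] 0.7
-0.0045 [-0.0044 -0.002 ] 0.15
-0.003 [-0.0029 -0.002 ] 0.15
-0.0015 [-0.0014 -0.002 ] -0.06
-0.0 [ 0.0002 -0.002 ] -0.2
0.0015 [ 0.0016 -0.002 ] -0.08
0.003 [ 0.0031 -0.002 ] 0.5
0.0045 [ 0.0038 -0.0021] 5.69
18.9083
```

```bash
python3 - <<'E'
from h import *
from bench import *
move_l(W(F,fy,-.03,-.002,.032),.06);move_l(W(F,fy,-.03,-.002,.2),.15)
move_to(W(B,by,-.05,.036,.2),Q(by+np.pi/2));hold(.2)
d=get_image("top");P=cloud(d);cv2.imwrite("pics/top2.png",d["frame"][90:280,180:460].repeat(2,0).repeat(2,1))
L=(P[...,:2]-F)@R(fy);z=P[...,2]
print("tray wall x", [np.round(np.percentile(L[(abs(L[...,1])<.04)&(L[...,0]>-.08)&(L[...,0]<.12)&(z>.038)&(z<.07)][:,0],k),4) for k in(1,50,99)])
s=state();print(s["time"],np.round(s["joint_pos"],2),s["ee_pos"])
E
```

```text
tray wall x [np.float64(0.0139), np.float64(0.0596), np.float64(0.1169)]
22.3167 [-0.44  0.07  1.31  0.    1.76 -0.11] [ 0.55076174 -0.21975361  0.2002307 ]
```

View pics/top2.png

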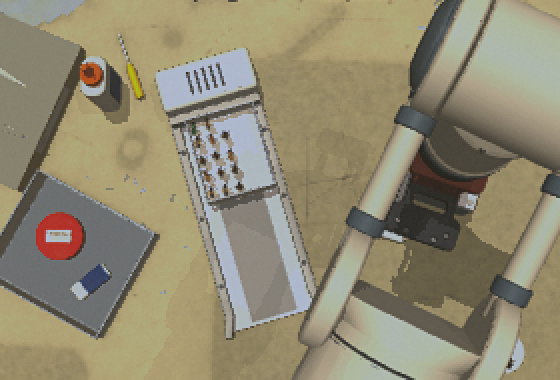

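The tray is against the stop: its near wall is at lane x = 0.014, and it sits at (230,160) in the crop. Next is the twist on wing_a.

```bash
python3 - <<'E'
from h import *
from bench import *
z=.079
move_l(W(B,by,-.045,.036,z),.12);hold(.1)
f0=np.array(state()["ft_force"])
def wp(t,g=0.,r=.036):
    e=np.array([np.sin(t),np.cos(t)]);n=np.array([np.cos(t),-np.sin(t)])
    p=r*e-(.0195+g)*n
    return W(B,by,*p,z),Q(by+np.pi/2-t)
def go(t,g=0.,sp=.03):
    p,q=wp(t,g);move_l(p,sp,q);s=state();f=R(-by)@(np.array(s["ft_force"])-f0)[:2]
    print(round(t,2),np.round(f,2),round(s["ft_force"][2]-f0[2],2),np.round(np.array(s["ee_pos"])-p,4),round(s["time"],2))
go(0,.006)
for t in(0,.1,.2,.3,.4,.5,.58,.64):go(t)
hold(.3);go(.64)
for t in(.5,.3,.1,0):go(t,0,.05)
go(0,.02,.06)
p,_=wp(0,.03);p[2]=.25;move_l(p,.15)
move_to([.40,-.25,.25],Q(0));hold(.3)
d=get_image("top");P=cloud(d);np.savez("top3.npz",frame=d["frame"],depth=d["depth"],camera_matrix=d["camera_matrix"],view=d["view"])
q=P[(np.hypot(*(P[...,:2]-B).transpose(2,0,1))<.013)];print("button z",np.median(q[:,2]),len(q),state()["time"])
cv2.imwrite("pics/top3.png",d["frame"][90:290,180:460].repeat(2,0).repeat(2,1))
E
```

```text
0 [-0.14 -0.19] -0.74 [-0.0001  0.     -0.0001] 24.38
0 [0.91 1.31] 0.4 [ 0.0001 -0.      0.    ] 24.73
0.1 [0.17 0.91] 0.02 [-0.0001  0.     -0.0001] 25.01
0.2 [-0.2   0.41] -0.44 [-0.0002  0.     -0.0001] 25.29
0.3 [-0.32  0.63] 1.21 [-0.0001  0.0001 -0.    ] 25.57
0.4 [0.35 0.58] 0.27 [-0.0001 -0.     -0.    ] 25.86
0.5 [-0.4   1.14] 0.66 [-0.0001  0.      0.    ] 26.14
0.58 [0.39 1.05] 0.11 [-0.0001 -0.      0.0001] 26.4
0.64 [-0.43  0.75] 0.94 [-0.0002  0.0001 -0.0001] 26.65
0.64 [-0.73  2.32] 0.51 [-0.  0. -0.] 27.2
0.5 [-1.07  0.95] -0.03 [-0.0001 -0.0001 -0.    ] 27.49
0.3 [-1.07  0.28] -0.55 [ 0.     -0.0003 -0.    ] 27.84
0.1 [0.53 1.77] 0.04 [ 0.0004 -0.0002  0.0001] 28.19
0 [-0.16  1.04] -0.1 [ 0.0003 -0.0001  0.0001] 28.44
0 [ 0.45 -0.55] -0.19 [0.     0.     0.0002] 28.93
button z 0.10377212377697599 94 31.55
```

View pics/top3.png

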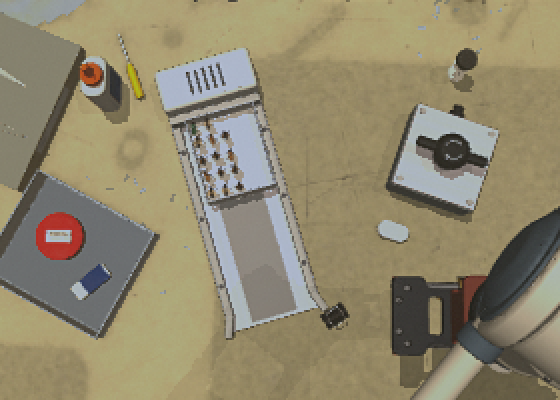

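The button is out again (104 mm), its wings at (417,142)–(487,160) are back at rest, the tray is at the stop and the bystanders are in place. The gripper is clear of everything.

```bash
python3 -c "
from bench import *
print(job_done())"
```

```text
the job is handed in; nothing more can be done
None
```

I pressed the stop button until it latched, pushed the tray against the end stop, and twisted the button until it sprang back out. I handed the job in at about 32 s with the arm clear, but the hand-in returned no verdict.

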